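# Sort the bass guitar hardware into its trays

## Task

Sort the loose bass guitar parts on the bench into their trays: the two gold tuning machines into the pale maple tray and the two black ones into the dark walnut tray, one to each bay and standing with the post up (the colour of the metal decides, not that of the button), and the rosewood bridge flat in the middle of the green tray, saddle side up. Leave the blue cup and the white glue bottle standing where they are.

Things in the scene. Friction and masses are not known exactly. Their poses are not given: they have to be found in the camera images.
- tuner_gold_white: loose bass tuning machine, gold housing and post, white button, 70 g; stands on its housing, post up, any yaw. Housing 30 (x) x 28 (y) x 18 (z) mm; origin at the centre of its underside; z up along the post (tip 46 mm high; 24 mm wide to z 21, then 16 to 12). A shaft runs along +y to the button (34 x 13 x 17 mm, y 32 to 45 mm). Grip across the housing's x faces
- tuner_gold_red: loose bass tuning machine, gold housing and post, red-brown button, 70 g; stands on its housing, post up, any yaw. Housing 30 (x) x 28 (y) x 18 (z) mm; origin at the centre of its underside; z up along the post (tip 46 mm high; 24 mm wide to z 21, then 16 to 12). A shaft runs along +y to the button (34 x 13 x 17 mm, y 32 to 45 mm). Grip across the housing's x faces
- tuner_black_white: loose bass tuning machine, black housing and post, white button, 70 g; stands on its housing, post up, any yaw. Housing 30 (x) x 28 (y) x 18 (z) mm; origin at the centre of its underside; z up along the post (tip 46 mm high; 24 mm wide to z 21, then 16 to 12). A shaft runs along +y to the button (34 x 13 x 17 mm, y 32 to 45 mm). Grip across the housing's x faces
- tuner_black_red: loose bass tuning machine, black housing and post, red-brown button, 70 g; stands on its housing, post up, any yaw. Housing 30 (x) x 28 (y) x 18 (z) mm; origin at the centre of its underside; z up along the post (tip 46 mm high; 24 mm wide to z 21, then 16 to 12). A shaft runs along +y to the button (34 x 13 x 17 mm, y 32 to 45 mm). Grip across the housing's x faces
- bridge: loose dark rosewood guitar bridge, 60 g, 154 mm long along x: middle part 64 x 30 (y) x 10 (z) mm, each wing 45 long, 24 wide, 7 high; white saddle strip 2 mm proud of the top at y = -8 mm, four white pins at y = +5. Origin at the centre of its underside, z up. Starts flat, saddle up, x within 0.3 rad of world x; grip across y at the middle
- tray_maple: pale maple tray for the gold tuning machines. Outer 94 (x) x 183 (y) x 16 mm high, fixed, walls, divider and floor 5 mm thick; a divider makes two bays of 84 x 84 mm, centred at y = +44.5 and -44.5 mm. Origin at the centre of its underside, z up; its y within 0.12 rad of the world's y
- tray_walnut: dark brown walnut tray for the black tuning machines. Outer 94 (x) x 183 (y) x 16 mm high, fixed, walls, divider and floor 5 mm thick; a divider makes two bays of 84 x 84 mm, centred at y = +44.5 and -44.5 mm. Origin at the centre of its underside, z up; its y within 0.12 rad of the world's y
- tray_green: green tray for the bridge, no divider. Outer 94 (x) x 183 (y) x 16 mm high, fixed, walls and floor 5 mm thick: inside 84 x 173 mm, so the bridge fits only with its length along the tray's y (either way round). Origin at the centre of its underside, z up; its y within 0.12 rad of the world's y
- cup: blue ceramic cup among the parts, 68 mm wide at the rim, 75 mm high; origin at the centre of its underside. To be left standing
- glue: white glue bottle with an orange cap behind the trays, 52 mm thick, 130 mm high; origin at the centre of its underside. To be left standing
There are look-alikes about, which are no part of the job. What is shaped like the tray_maple but orange is not meant.

How it is judged:
By the outcome, as a careful person would: the job done as asked, in the order asked, and still so for the second after the job is handed in, with the robot touching nothing.
It also fails if it takes over 104 s, if anything falls off the work surface, if the arm or the gripper's body presses on something with over 40 N, if the wrist force passes 120 N, or if a joint passes its speed limit or range.

## Robot

A 6-joint arm with a two-finger parallel gripper is mounted at the origin on the work surface. World frame = base frame: x ahead of the robot, y to its left, z up, the work surface at z = 0. Lengths are in mm, angles in rad, forces in N, time in s.
With the tool pointing down it reaches from about 250 to 800 mm from the base axis. Payload 8.5 kg.
Tool frame: the origin (TCP) lies midway between the tips of the shut fingers; the grasp point (between the pads) lies 19 mm behind it (robot.grasp_offset is the distance from the TCP to the grasp point, in mm); z points along the fingers, y is the line along which they close (so a half turn about z gives the same grasp; the last joint's range is limited). The gripper opens to 85 mm and grips with 20 to 120 N. Pads are 22 mm wide; open, the fingers measure 114 mm over their backs; the gripper's body (76 mm by 85 mm) begins 54 mm behind the grasp point. The pads swing forward as they close: fully open they stand 13 mm farther back than shut.
Start: joints at [-1.204, 0.238, -0.013, 1.319, 0, 1.571], TCP at [188.263, -490.036, 231.276] pointing down, gripper open.
Joint ranges: [-2.66, 2.66], [-1.03, 1.9], [-1.14, 1.46], [-1.82, 2.27], [-1.45, 1.34], [-3.14, 3.14]. Speed limits (rad/s): [2.22, 2.22, 2.79, 3.14, 3.14, 3.14].

## Interface

Orientations are given as a unit quaternion [x, y, z, w].
In Python, from rig import robot, viewer, workorder, nets gives the robot as it stands. The module is installed in compiled form; this text tells all that it offers.
- The arm moves only by the tool move_arm, never from a script. Its argument "plan" is text: rows parted by semicolons, each of 7 numbers parted by spaces: the turn, a rotation vector about the tool's x, y, z in degrees, then the shift along the tool's x, y, z in mm, then the closure, from 0 (fully open) to 1 (shut). A call has 1 to 8 rows; each row shifts and turns the commanded pose from where the row before left it, along the tool's axes as they then stand; what a row does not reach is not made up. A row lasts 1/10 s, in which the tool goes at most 50 mm and 8.59 degrees, less where a joint would pass 70% of its speed; a pose out of reach is approached as far as the arm can. A call is refused whole if a number of a shift passes 50 or a number of a turn 8.59, either way. A call with a gripper value outside its range is refused whole. The fingers move at their own pace and stop on an object; the grip force is fixed at half the most. Time passes only in rows, so rows that do not move let the fingers close. It gives the time, the measured TCP pose, the force, the opening and the grip force at its end, in the units of the state.
- robot.state(): the state, without advancing time (a new reading comes with each control period).
- viewer.camera(name): name is "side" or "top" or "wrist"; returns the picture (480x640x3 uint8, red, green, blue); there is no depth.
- viewer.calibration(name): a dict with "fx", "fy", "cx", "cy" (pixels), "xyz" and "attitude" of the camera in the world; the wrist camera has in their place "T_tool_cam" (4x4, takes a point from camera to tool coordinates, whose origin is the TCP and whose axes are the flange's). Camera axes: x right, y up, looking along -z (the intrinsics and any distortion apply to the point x, -y, -z); pixel columns grow to the right and rows downward; lengths in mm; the calibration is good to about 2 mm. A picture is of the moment at which its call begins: read the wrist's pose just before it. calibration takes no time and is no camera call.
- workorder.sign_off(): hands the job in; it is judged then, once.
Trained networks look in the newest picture that a camera, given by its name, has taken for a name from the list of things; names that differ only in an ending like _2 or _b are one class to them, and where a whole thing is asked for, a point or a joint stands for the part that bears it (a point fixed in the world has none). Each returns a list of dicts, best first, with "p" (0 to 1); they miss things now and then, are a little off and sometimes report something else, mostly with a low value. They report only what shows in the picture. A call takes as long as a camera call. They do not tell look-alikes from the thing itself.
- nets.silhouettes(camera, name): "pixels" (480x640 bool, what is visible of it).
- nets.place_of(camera, name): "point" ([x, y, z] in mm, in the coordinates of the camera as it stood for that picture, good to about 4 mm: a listed point, or the origin of a listed thing).
The state is a dict: "time_s": time; "joint_pos": joint angles; "dq": joint speeds; "tau": joint torques, N m; "tcp_pos": TCP position; "ee_rot": TCP orientation; "contact_force": force on the tool from outside, world axes, zero at the start; "moment": the same for the moment, N m; "grip_width": finger opening in mm; "gripper_force": force on a finger pad.
Only numpy, scipy, OpenCV 4.12 (cv2) and the standard library are available. Lean on these libraries where they do the work, as an engineer would, in place of code of your own. Each camera call takes 0.05 s, during which the arm holds its last target. There are 200 camera calls.

## Working session

There is one attempt and no reset: what is moved stays moved. The work goes in short steps, Python scripts to look and compute and a tool call to move; the robot and the scene stay as the last step left them, time stands still between calls to the robot, and variables do not carry over. Pictures are saved under pics/ and viewed, at most 15 in all, crops included, and the job is handed in when it is done.

Besides the shell and the picture viewer there is one more tool, called after "Emit:" as a command line: name --argument value ..., lists and objects as JSON in quotes. move_arm: Moves the arm, as the interface text tells. Its arguments: {"type":"object","properties":{"plan":{"type":"string"}},"required":["plan"]}

```bash
mkdir -p pics
cat > h.py <<'E'
import numpy as np, cv2
from scipy.spatial.transform import Rotation as R
from rig import robot, viewer, workorder, nets
def snap(cam,fn=None):
    im=viewer.camera(cam)
    if fn: cv2.imwrite('pics/'+fn,cv2.cvtColor(im,cv2.COLOR_RGB2BGR))
    return im
def campose(cam):
    c=viewer.calibration(cam)
    if cam=='wrist':
        s=robot.state();T=np.eye(4);T[:3,:3]=R.from_quat(s['ee_rot']).as_matrix();T[:3,3]=s['tcp_pos']
        return c,T@np.array(c['T_tool_cam'])
    T=np.eye(4);a=np.array(c['attitude'])
    T[:3,:3]=a if a.shape==(3,3) else R.from_quat(a).as_matrix();T[:3,3]=c['xyz'];return c,T
def ray(cam,px,z,cp=None):
    c,T=cp or campose(cam);px=np.atleast_2d(np.asarray(px,float))
    d=np.c_[(px[:,0]-c['cx'])/c['fx'],-(px[:,1]-c['cy'])/c['fy'],-np.ones(len(px))]@T[:3,:3].T
    return T[:3,3]+d*((z-T[2,3])/d[:,2])[:,None]
def w(p,T): return T[:3,:3]@np.array(p)+T[:3,3]
E
python3 - <<'E'
from h import *
np.set_printoptions(precision=1,suppress=True)
print(viewer.calibration('top'),viewer.calibration('side'),viewer.calibration('wrist'))
snap('top','top0.png');_,T=campose('top')
for n in ['tuner_gold_white','tuner_gold_red','tuner_black_white','tuner_black_red','bridge','tray_maple','tray_walnut','tray_green','cup','glue']:
    r=nets.place_of('top',n); print(n,[(round(d['p'],2),w(d['point'],T)) for d in r])
snap('side','side0.png');print(robot.state())
E
```

```text
{'fx': 477.0315203070944, 'fy': 477.0315203070944, 'cx': 328.11678238795537, 'cy': 232.82143136597028, 'xyz': array([ 398.1, -114.1, 1085.9]), 'attitude': array([ 0. , -0. , -0.7,  0.7])} {'fx': 515.7442692464099, 'fy': 515.7442692464099, 'cx': 316.920750585837, 'cy': 233.2567053623111, 'xyz': array([  401.7, -1139.6,   649.1]), 'attitude': array([ 0.5, -0. , -0. ,  0.9])} {'fx': 413.36464897685545, 'fy': 413.36464897685545, 'cx': 324.16472935357973, 'cy': 234.83531301730758, 'T_tool_cam': array([[  -0. ,    0.9,    0.3,   82.2],
       [   1. ,    0. ,   -0. ,   -1. ],
       [  -0. ,    0.3,   -0.9, -142.4],
       [   0. ,    0. ,    0. ,    1. ]])}
tuner_gold_white [(0.87, array([ 428.6, -361.4,   -4.1]))]
tuner_gold_red [(0.7, array([455.9, 349.8,  -0.8]))]
tuner_black_white [(0.77, array([ 443. , -216. ,   -0.5]))]
tuner_black_red []
bridge [(0.65, array([458.5,  71.6,  -1.6]))]
tray_maple [(0.81, array([ 391. , -593.9,   -2.9])), (0.73, array([ 216.3, -306. ,   -3.5])), (0.67, array([ 615. , -214.1,   -1.8]))]
tray_walnut [(0.73, array([640.4,  -5.7,   2.1])), (0.32, array([ 440.8, -217.7,   -0.8]))]
tray_green [(0.63, array([627.1, 216. ,  -1.7]))]
cup [(0.78, array([430.8, 218.5,  -3.5]))]
glue [(0.57, array([ 758.8, -118.7,    2.3]))]
{'time_s': 0.6, 'joint_pos': array([-1.2,  0.2, -0. ,  1.3,  0. ,  1.6]), 'dq': array([ 0., -0.,  0.,  0., -0.,  0.]), 'tau': array([ -0. , -53.8,  34.7,   0. ,   0. ,   0. ]), 'tcp_pos': array([ 188.3, -490. ,  231.3]), 'ee_rot': array([ 1. ,  0.2,  0. , -0. ]), 'contact_force': array([-0.3,  0.9,  0.6]), 'moment': array([-0., -0.,  0.]), 'gripper_force': 0.0, 'grip_width': 85.63374270935225}
```

View pics/top0.png

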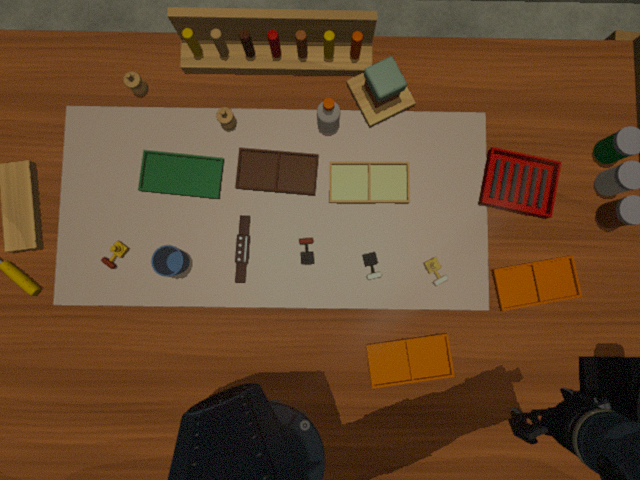

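View pics/side0.png

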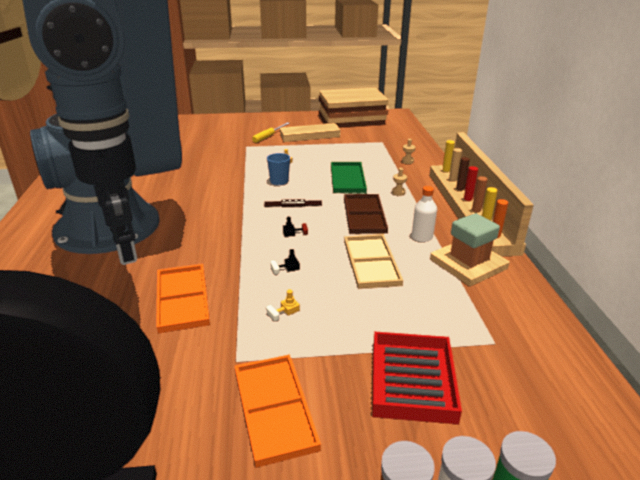

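The top view shows the mat with the green tray at (182,175), walnut at (278,172) and maple at (369,183). The tuners are gold/red (118,250), black/red (307,252), black/white (371,265) and gold/white (435,270). The bridge is at (242,249) and the cup at (170,262). The orange trays are decoys. The side view agrees.

Run:
```python
from h import *
np.set_printoptions(precision=1,suppress=True)
im=snap('top');cp=campose('top')
# trays: rim outline at z=16
for n,px in [('tray_maple',(369,183)),('tray_walnut',(278,172)),('tray_green',(182,175))]:
    for d in nets.silhouettes('top',n):
        m=d['pixels'].astype(np.uint8)
        if not m[px[1]-6:px[1]+6,px[0]-6:px[0]+6].any(): continue
        c=max(cv2.findContours(m,0,1)[0],key=cv2.contourArea)[:,0]
        W=ray('top',c,16,cp)[:,:2].astype(np.float32)
        b=cv2.boxPoints(cv2.minAreaRect(W)); e=[b[1]-b[0],b[2]-b[1]];e=max(e,key=np.linalg.norm)
        if e[1]<0:e=-e
        print(n,round(d['p'],2),cv2.minAreaRect(W)[:2],'yaw',round(np.arctan2(-e[0],e[1]),3))
tiles=[cv2.resize(im[v-32:v+32,u-32:u+32],(300,300),interpolation=cv2.INTER_CUBIC) for u,v in [(115,252),(307,252),(371,265),(435,270)]]
cv2.imwrite('pics/tun.png',cv2.cvtColor(np.vstack([np.hstack(tiles[:2]),np.hstack(tiles[2:])]),cv2.COLOR_RGB2BGR))
m=[d for d in nets.silhouettes('top','bridge')][0]['pixels'].astype(np.uint8)
c=max(cv2.findContours(m,0,1)[0],key=cv2.contourArea)[:,0]
W=ray('top',c,8,cp)[:,:2].astype(np.float32);print('bridge',cv2.minAreaRect(W),cv2.boxPoints(cv2.minAreaRect(W)))
```

```text
tray_maple 0.59 ((616.3846435546875, -216.63775634765625), (99.37906646728516, 185.26663208007812)) yaw 0.014
tray_walnut 0.73 ((637.260498046875, -5.719154357910156), (182.69161987304688, 98.64578247070312)) yaw -0.063
tray_green 0.68 ((627.8692016601562, 211.09542846679688), (186.22897338867188, 96.42205810546875)) yaw -0.095
bridge ((460.4541320800781, 69.36144256591797), (147.0748291015625, 29.326175689697266), 1.6174441576004028) [[386.5  81.9]
 [387.4  52.6]
 [534.4  56.8]
 [533.5  86.1]]
```

View pics/tun.png

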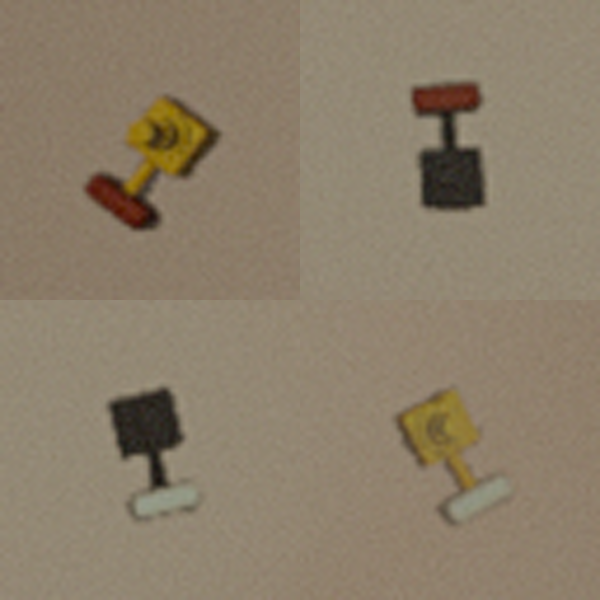

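Each tile shows a housing and a button with the shaft between them. Tile positions (housing / button): gold_red (173,137)/(122,201), black_red (152,178)/(146,98), black_white (147,122)/(165,199) and gold_white (138,127)/(177,198).

```bash
cat >> h.py <<'E'
def plan(x,y,z,psi_deg,grip,mode='lin'):
    """rows from the present pose to tool-down x,y,z with tool x at psi; prints rounded rows"""
    s=robot.state();M=R.from_quat(s['ee_rot']).as_matrix();p=np.array(s['tcp_pos'])
    psi=np.degrees(np.arctan2(M[1,0],M[0,0])); dpsi=(psi_deg-psi+180)%360-180
    d=np.array([x,y,z])-p
    n=max(int(np.ceil(max(abs(dpsi)/8.5,np.linalg.norm(d)/45))),1)
    rows=[]
    for k in range(n):
        a=np.radians(psi+dpsi*k/n);X=np.array([np.cos(a),np.sin(a),0]);Y=np.array([np.sin(a),-np.cos(a),0])
        st=d/n; rows.append('0 0 %.1f %.1f %.1f %.1f %g'%(-dpsi/n,X@st,Y@st,-st[2],grip))
    print('t',round(s['time_s'],2),'tcp',p.round(1),'psi',round(psi,1),'tilt',M[:2,2].round(3),'j1',s['joint_pos'][[0,5]].round(2),'F',np.round(s['contact_force'],1),'w',round(s['grip_width'],1),s['gripper_force'])
    for i in range(0,n,8): print('; '.join(rows[i:i+8]))
E
python3 - <<'E'
from h import *
np.set_printoptions(precision=1,suppress=True);cp=campose('top')
for n,c,h,b in [('gold_red',(115,252),(173,137),(122,201)),('black_red',(307,252),(152,178),(146,98)),('black_white',(371,265),(147,122),(165,199)),('gold_white',(435,270),(138,127),(177,198))]:
    f=lambda t:np.array(c)-32+np.array(t)/4.6875-.4
    H=ray('top',f(h),17,cp)[0];B=ray('top',f(b),14,cp)[0];v=(B-H)[:2]
    print(n,H,'y-axis angle deg',np.degrees(np.arctan2(v[1],v[0])),'dist',np.hypot(*v))
plan(430,-290,230,20,0)
print(viewer.calibration('wrist')['T_tool_cam'])
E
```

```text
gold_red [455. 342.  17.] y-axis angle deg 142.13742771997767 dist 38.861719649119664
black_red [441.1 -77.   17. ] y-axis angle deg 5.400637176947484 dist 38.66986028591134
black_white [ 440.6 -218.    17. ] y-axis angle deg -166.04671937231245 dist 37.656927274807835
gold_white [ 428.9 -357.3   17. ] y-axis angle deg -150.32005047341906 dist 38.63039560978528
t 0.85 tcp [ 188.3 -490.   231.3] psi 21.0 tilt [-0.  0.] j1 [-1.2  1.6] F [ 0.1 -0.9  0.2] w 85.2 0.0
0 0 0.1 42.5 -14.3 0.2 0; 0 0 0.1 42.4 -14.4 0.2 0; 0 0 0.1 42.4 -14.5 0.2 0; 0 0 0.1 42.4 -14.6 0.2 0; 0 0 0.1 42.3 -14.7 0.2 0; 0 0 0.1 42.3 -14.8 0.2 0; 0 0 0.1 42.3 -14.9 0.2 0
[[  -0.     0.9    0.3   82.2]
 [   1.     0.    -0.    -1. ]
 [  -0.     0.3   -0.9 -142.4]
 [   0.     0.     0.     1. ]]
```

Run:
```python
from h import *
plan(429,-357,150,29.7,0)
```

```text
t 0.85 tcp [ 188.3 -490.   231.3] psi 21.0 tilt [-0.  0.] j1 [-1.2   1.57] F [ 0.1 -0.9  0.2] w 85.2 0.0
0 0 -1.2 38.9 -5.4 11.6 0; 0 0 -1.2 39.0 -4.6 11.6 0; 0 0 -1.2 39.1 -3.7 11.6 0; 0 0 -1.2 39.2 -2.9 11.6 0; 0 0 -1.2 39.2 -2.0 11.6 0; 0 0 -1.2 39.3 -1.2 11.6 0; 0 0 -1.2 39.3 -0.3 11.6 0
```

Emit:
move_arm --plan "0 0 -1.2 39 -5.4 11.6 0; 0 0 -1.2 39 -4.6 11.6 0; 0 0 -1.2 39 -3.7 11.6 0; 0 0 -1.2 39 -2.9 11.6 0; 0 0 -1.2 39 -2 11.6 0; 0 0 -1.2 39 -1.2 11.6 0; 0 0 -1.2 39 -0.3 11.6 0; 0 0 0 0 0 0 0"

```text
time_s: 1.65
tcp_pos: [431.2, -355.4, 148.4]
ee_rot: [0.967, 0.256, -0.0, -0.001]
contact_force: [-1.2, -0.4, 0.3]
grip_width: 85.4
gripper_force: 0.0
```

```bash
cat >> h.py <<'E'
def P(pt,cp):
    c,T=cp;q=T[:3,:3].T@(np.array(pt,float)-T[:3,3]);return (int(round(c['cx']-c['fx']*q[0]/q[2])),int(round(c['cy']+c['fy']*q[1]/q[2])))
E
python3 - <<'E'
from h import *
cp=campose('wrist');im=snap('wrist').copy()
a=np.radians(-150.3);o=np.array([428.9,-357.3]);ya=np.array([np.cos(a),np.sin(a)]);xa=np.array([ya[1],-ya[0]])
for z,co in((18,(255,0,255)),):
    q=np.array([P([*(o+i*15*xa+j*14*ya),z],cp) for i,j in((1,1),(1,-1),(-1,-1),(-1,1))]);cv2.polylines(im,[q],True,co,1)
    q=np.array([P([*(o+i*17*xa+j*ya),z],cp) for i,j in((1,32),(1,45),(-1,45),(-1,32))]);cv2.polylines(im,[q],True,co,1)
cv2.circle(im,P([*o,46],cp),6,(0,255,255),1)
cv2.imwrite('pics/w1.png',im[:,:,::-1])
plan(429,-357,3,29.7,0)
E
```

```text
t 1.7 tcp [ 429.7 -356.4  149.1] psi 29.6 tilt [-0.001  0.001] j1 [-0.69  1.93] F [-0.5 -0.3  0.7] w 85.3 0.0
0 0 -0.0 -0.2 0.0 36.5 0; 0 0 -0.0 -0.2 0.0 36.5 0; 0 0 -0.0 -0.2 0.0 36.5 0; 0 0 -0.0 -0.2 0.0 36.5 0
```

View pics/w1.png

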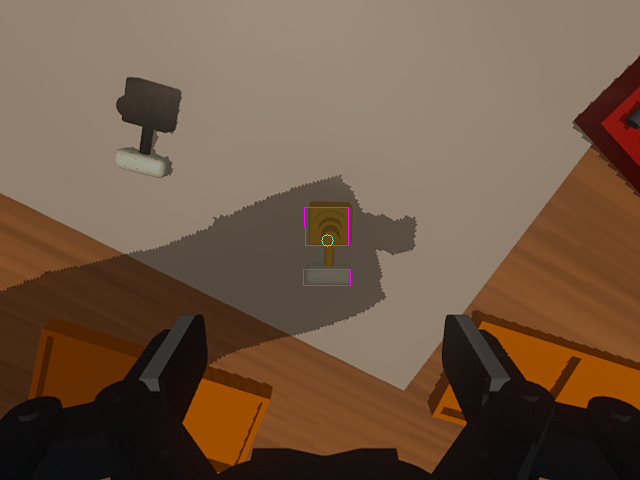

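The projected outline falls on the gold/white tuner at (327,226), with its button at (327,277), to within about 2 mm. The top-view estimates can be trusted. I'm descending and gripping.

Emit:
move_arm --plan "0 0 0 0 0 40 0; 0 0 0 0 0 40 0; 0 0 0 0 0 40 0; 0 0 0 0 0 28 0; 0 0 0 0 0 0 1; 0 0 0 0 0 0 1; 0 0 0 0 0 0 1; 0 0 0 0 0 0 1"

```text
time_s: 2.5
tcp_pos: [429.3, -359.0, 4.1]
ee_rot: [0.967, 0.254, 0.001, 0.001]
contact_force: [-7.2, 3.7, 49.2]
grip_width: 28.7
gripper_force: 58.7
```

Run:
```python
from h import *
plan(429,-357,100,29.7,1)
```

```text
t 2.5 tcp [ 429.3 -359.     4.1] psi 29.4 tilt [ 0.003 -0.002] j1 [-0.7   1.93] F [-7.2  3.7 49.2] w 28.7 58.68816375732422
0 0 -0.1 0.2 -0.6 -32.0 1; 0 0 -0.1 0.2 -0.6 -32.0 1; 0 0 -0.1 0.2 -0.6 -32.0 1
```

Emit:
move_arm --plan "0 0 0 0 0 -25 1; 0 0 0 0 0 -35 1; 0 0 0 0 0 -36 1; 0 0 0 0 0 0 1"

```text
time_s: 2.9
tcp_pos: [430.8, -360.1, 104.0]
ee_rot: [0.967, 0.254, 0.003, 0.004]
contact_force: [0.1, -0.2, -1.1]
grip_width: 28.1
gripper_force: 60.8
```

Run:
```python
from h import *
plan(616,-246,80,90.8,1)
```

```text
t 2.9 tcp [ 430.8 -360.1  104. ] psi 29.4 tilt [ 0.007 -0.006] j1 [-0.7   1.93] F [ 0.1 -0.2 -1.1] w 28.1 60.78585863113403
0 0 -7.7 27.2 -1.1 3.0 1; 0 0 -7.7 27.1 2.6 3.0 1; 0 0 -7.7 26.5 6.2 3.0 1; 0 0 -7.7 25.4 9.7 3.0 1; 0 0 -7.7 23.9 13.0 3.0 1; 0 0 -7.7 22.0 16.0 3.0 1; 0 0 -7.7 19.6 18.8 3.0 1; 0 0 -7.7 16.9 21.3 3.0 1
```

Emit:
move_arm --plan "0 0 -7.7 27.2 -1.1 3 1; 0 0 -7.7 27.1 2.6 3 1; 0 0 -7.7 26.5 6.2 3 1; 0 0 -7.7 25.4 9.7 3 1; 0 0 -7.7 23.9 13 3 1; 0 0 -7.7 22 16 3 1; 0 0 -7.7 19.6 18.8 3 1; 0 0 -7.7 16.9 21.3 3 1"

```text
time_s: 3.7
tcp_pos: [614.4, -242.8, 74.4]
ee_rot: [0.699, 0.715, 0.0, 0.0]
contact_force: [0.2, -0.4, -1.4]
grip_width: 28.2
gripper_force: 60.7
```

Emit:
move_arm --plan "0 0 0 0 0 0 1"

```text
time_s: 3.8
tcp_pos: [615.9, -241.6, 73.7]
ee_rot: [0.698, 0.716, 0.001, 0.0]
contact_force: [0.2, 0.3, -0.4]
grip_width: 28.4
gripper_force: 60.7
```

Run:
```python
from h import *
snap('wrist','w2.png')
plan(616,-246,12,90.8,1)
```

```text
t 3.85 tcp [ 614.4 -242.5   73.8] psi 91.1 tilt [0. 0.] j1 [-0.38  1.18] F [-0.8  0.2 -2. ] w 28.4 60.70889353752136
0 0 0.2 -1.8 0.8 30.9 1; 0 0 0.2 -1.8 0.8 30.9 1
```

View pics/w2.png

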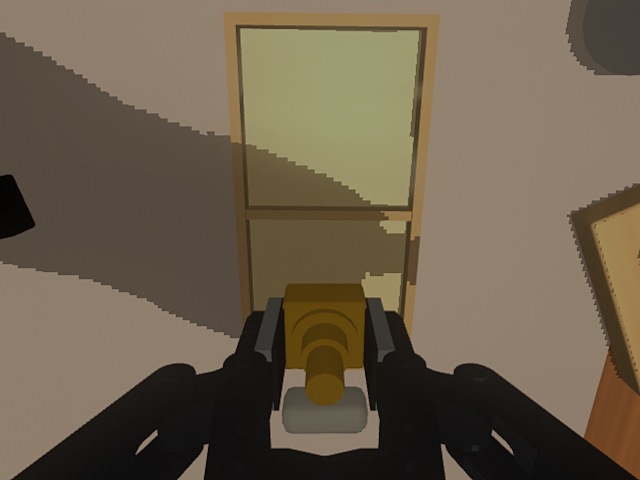

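The tuner is upright between the pads (325,330), button toward -y, above the near bay with the divider at row 214.

Emit:
move_arm --plan "0 0 0 -3.5 1 30 1; 0 0 0 0 0 33 1; 0 0 0 0 0 0 1; 0 0 0 0 0 0 0.45; 0 0 0 0 0 0 0.45; 0 0 0 0 0 -30 0.45; 0 0 0 0 0 -45 0.45; 0 0 0 0 0 -25 0.2"

```text
time_s: 4.65
tcp_pos: [615.3, -247.6, 115.3]
ee_rot: [0.701, 0.713, 0.001, 0.002]
contact_force: [0.8, 0.1, -0.2]
grip_width: 60.4
gripper_force: 0.0
```

Run:
```python
from h import *
snap('top','t2.png')
im=cv2.imread('pics/t2.png')[120:300,60:500];cv2.imwrite('pics/t2c.png',cv2.resize(im,(800,327)))
plan(455,300,145,100,0.2)
```

```text
t 4.7 tcp [ 616.8 -248.2  119. ] psi 91.0 tilt [ 0.008 -0.003] j1 [-0.38  1.17] F [ 0.9 -1.5  2.9] w 67.3 0.0
0 0 -0.7 42.4 -11.7 -2.0 0.2; 0 0 -0.7 42.5 -11.2 -2.0 0.2; 0 0 -0.7 42.6 -10.7 -2.0 0.2; 0 0 -0.7 42.8 -10.2 -2.0 0.2; 0 0 -0.7 42.9 -9.7 -2.0 0.2; 0 0 -0.7 43.0 -9.1 -2.0 0.2; 0 0 -0.7 43.1 -8.6 -2.0 0.2; 0 0 -0.7 43.2 -8.1 -2.0 0.2
0 0 -0.7 43.3 -7.6 -2.0 0.2; 0 0 -0.7 43.4 -7.0 -2.0 0.2; 0 0 -0.7 43.5 -6.5 -2.0 0.2; 0 0 -0.7 43.6 -6.0 -2.0 0.2; 0 0 -0.7 43.6 -5.5 -2.0 0.2
```

View pics/t2c.png

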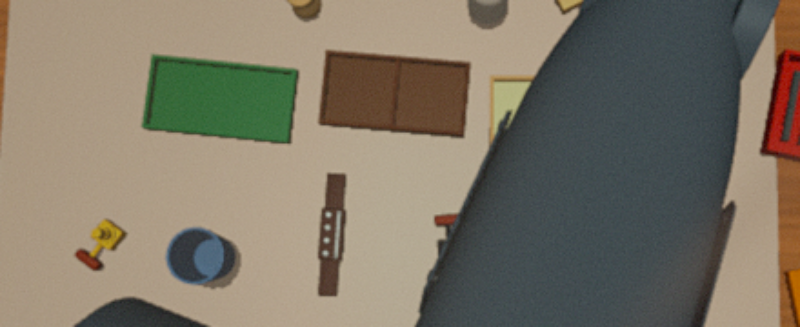

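The arm hides the maple tray, so I'll check that placement later. Everything else is unmoved. Next is gold_red.

Run:
```python
from h import *
plan(455,342,140,142.1,0)
```

```text
t 4.7 tcp [ 616.8 -248.2  119. ] psi 91.0 tilt [ 0.008 -0.003] j1 [-0.38  1.17] F [ 0.9 -1.5  2.9] w 67.3 0.0
0 0 -3.7 42.3 -10.8 -1.5 0; 0 0 -3.7 43.0 -8.1 -1.5 0; 0 0 -3.7 43.4 -5.4 -1.5 0; 0 0 -3.7 43.6 -2.6 -1.5 0; 0 0 -3.7 43.7 0.2 -1.5 0; 0 0 -3.7 43.6 3.0 -1.5 0; 0 0 -3.7 43.3 5.7 -1.5 0; 0 0 -3.7 42.9 8.5 -1.5 0
0 0 -3.7 42.3 11.2 -1.5 0; 0 0 -3.7 41.5 13.9 -1.5 0; 0 0 -3.7 40.5 16.5 -1.5 0; 0 0 -3.7 39.4 19.0 -1.5 0; 0 0 -3.7 38.1 21.5 -1.5 0; 0 0 -3.7 36.6 23.9 -1.5 0
```

Emit:
move_arm --plan "0 0 -3.7 42.3 -10.8 -1.5 0; 0 0 -3.7 43 -8.1 -1.5 0; 0 0 -3.7 43.4 -5.4 -1.5 0; 0 0 -3.7 43.6 -2.6 -1.5 0; 0 0 -3.7 43.7 0.2 -1.5 0; 0 0 -3.7 43.6 3 -1.5 0; 0 0 -3.7 43.3 5.7 -1.5 0; 0 0 -3.7 42.9 8.5 -1.5 0"

```text
time_s: 5.5
tcp_pos: [520.1, 91.2, 124.0]
ee_rot: [0.495, 0.869, 0.0, 0.0]
contact_force: [0.9, -0.4, -0.2]
grip_width: 85.2
gripper_force: 0.0
```

Emit:
move_arm --plan "0 0 -3.7 42.3 11.2 -1.5 0; 0 0 -3.7 41.5 13.9 -1.5 0; 0 0 -3.7 40.5 16.5 -1.5 0; 0 0 -3.7 39.4 19 -1.5 0; 0 0 -3.7 38.1 21.5 -1.5 0; 0 0 -3.7 36.6 23.9 -1.5 0; 0 0 0 0 0 0 0; 0 0 0 0 0 0 0"

```text
time_s: 6.3
tcp_pos: [448.5, 342.8, 132.5]
ee_rot: [0.318, 0.948, 0.0, 0.0]
contact_force: [0.5, -0.8, 0.4]
grip_width: 85.2
gripper_force: 0.0
```

```bash
cat >> h.py <<'E'
def ov(o,deg,fn):
    cp=campose('wrist');im=snap('wrist').copy()
    a=np.radians(deg);ya=np.array([np.cos(a),np.sin(a)]);xa=np.array([ya[1],-ya[0]])
    for L in [((15,14),(15,-14),(-15,-14),(-15,14)),((17,32),(17,45),(-17,45),(-17,32))]:
        cv2.polylines(im,[np.array([P([*(o+i*xa+j*ya),18],cp) for i,j in L])],True,(255,0,255),1)
    cv2.circle(im,P([*o,46],cp),6,(0,255,255),1);cv2.imwrite('pics/'+fn,im[:,:,::-1])
E
python3 - <<'E'
from h import *
ov(np.array([455,342]),142.1,'w3.png')
plan(455,342,6,142.1,0)
E
```

```text
t 6.35 tcp [448.8 341.9 132.4] psi 142.8 tilt [ 0. -0.] j1 [0.65 1.3 ] F [-0.3 -0.6 -0.9] w 85.5 0.0
0 0 0.2 -1.6 1.3 42.1 0; 0 0 0.2 -1.6 1.3 42.1 0; 0 0 0.2 -1.6 1.3 42.1 0
```

View pics/w3.png

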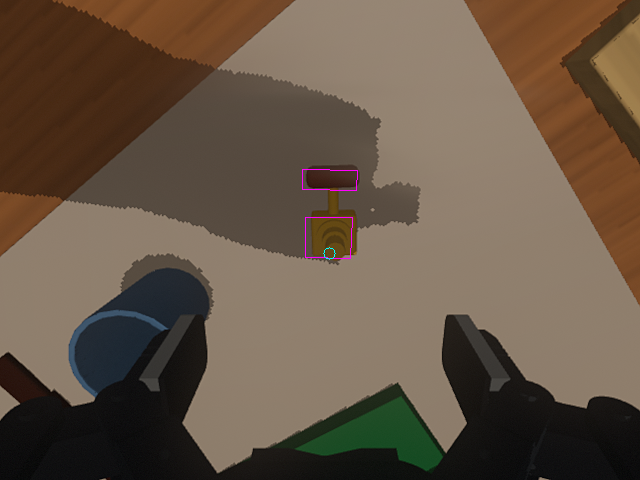

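The gold/red tuner at (334,235) is about 4 px right of the overlay, so I add about 2.5 mm in tool y. The cup is well clear of the fingers.

Emit:
move_arm --plan "0 0 0 -3.5 6 40 0; 0 0 0 0 0 40 0; 0 0 0 0 0 30 0; 0 0 0 0 0 16 0; 0 0 0 0 0 0 1; 0 0 0 0 0 0 1; 0 0 0 0 0 0 1; 0 0 0 0 0 0 1"

```text
time_s: 7.15
tcp_pos: [456.3, 345.2, 7.7]
ee_rot: [0.319, 0.948, 0.001, 0.001]
contact_force: [-3.3, -6.5, 49.0]
grip_width: 28.6
gripper_force: 55.7
```

Emit:
move_arm --plan "0 0 0 0 0 -25 1; 0 0 0 0 0 -35 1; 0 0 0 0 0 -50 1; 0 0 0 0 0 -15 1; 0 0 0 0 0 0 1"

```text
time_s: 7.65
tcp_pos: [456.9, 346.1, 134.9]
ee_rot: [0.319, 0.948, 0.003, 0.002]
contact_force: [0.6, -0.5, -1.1]
grip_width: 28.1
gripper_force: 60.6
```

Run:
```python
from h import *
snap('wrist','w4.png')
plan(616,-188,120,90.8,1)
```

```text
t 7.7 tcp [456.  345.4 132.7] psi 142.8 tilt [0.003 0.002] j1 [0.65 1.3 ] F [-0.4  0.1 -0.9] w 28.3 60.56244134902954
0 0 4.0 -34.6 -25.2 1.0 1; 0 0 4.0 -36.3 -22.8 1.0 1; 0 0 4.0 -37.8 -20.2 1.0 1; 0 0 4.0 -39.1 -17.5 1.0 1; 0 0 4.0 -40.2 -14.7 1.0 1; 0 0 4.0 -41.2 -11.9 1.0 1; 0 0 4.0 -41.9 -9.0 1.0 1; 0 0 4.0 -42.4 -6.0 1.0 1
0 0 4.0 -42.7 -3.1 1.0 1; 0 0 4.0 -42.8 -0.1 1.0 1; 0 0 4.0 -42.7 2.9 1.0 1; 0 0 4.0 -42.4 5.9 1.0 1; 0 0 4.0 -41.9 8.8 1.0 1
```

View pics/w4.png

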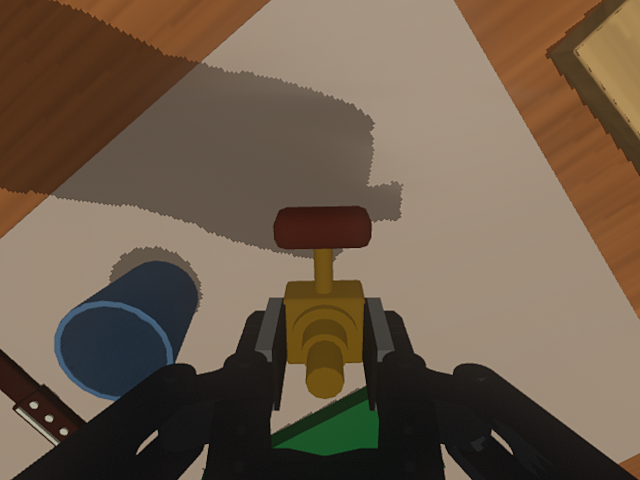

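Gold/red is held upright, button ahead at (323,227).

Emit:
move_arm --plan "0 0 4 -34.6 -25.2 1 1; 0 0 4 -36.3 -22.8 1 1; 0 0 4 -37.8 -20.2 1 1; 0 0 4 -39.1 -17.5 1 1; 0 0 4 -40.2 -14.7 1 1; 0 0 4 -41.2 -11.9 1 1; 0 0 4 -41.9 -9 1 1; 0 0 4 -42.4 -6 1 1"

```text
time_s: 8.5
tcp_pos: [553.1, 14.9, 121.5]
ee_rot: [0.569, 0.822, -0.001, -0.001]
contact_force: [0.8, 1.0, -0.9]
grip_width: 27.9
gripper_force: 60.6
```

Emit:
move_arm --plan "0 0 4 -42.7 -3.1 1 1; 0 0 4 -42.8 0 1 1; 0 0 4 -42.7 2.9 1 1; 0 0 4 -42.4 5.9 1 1; 0 0 4 -41.9 8.8 1 1; 0 0 0 0 0 0 1; 0 0 0 0 0 0 1"

```text
time_s: 9.2
tcp_pos: [614.4, -189.1, 115.9]
ee_rot: [0.703, 0.712, -0.001, -0.002]
contact_force: [-1.3, 1.3, -1.1]
grip_width: 28.3
gripper_force: 60.5
```

Run:
```python
from h import *
plan(616,-188,13,90.8,1)
```

```text
t 9.2 tcp [ 614.4 -189.1  115.9] psi 90.7 tilt [-0.003  0.001] j1 [-0.3   1.26] F [-1.3  1.3 -1.1] w 28.3 60.47572374343872
0 0 -0.0 0.4 0.5 34.3 1; 0 0 -0.0 0.4 0.5 34.3 1; 0 0 -0.0 0.4 0.5 34.3 1
```

Emit:
move_arm --plan "0 0 0 1 1.5 40 1; 0 0 0 0 0 40 1; 0 0 0 0 0 23 1; 0 0 0 0 0 0 1; 0 0 0 0 0 0 0.45; 0 0 0 0 0 0 0.45; 0 0 0 0 0 -40 0.45; 0 0 0 0 0 -45 0.4"

```text
time_s: 10.0
tcp_pos: [615.7, -186.4, 99.9]
ee_rot: [0.702, 0.712, -0.001, -0.002]
contact_force: [0.8, -0.4, 0.6]
grip_width: 50.8
gripper_force: 0.0
```

Run:
```python
from h import *
plan(440.6,-218,140,14,0)
```

```text
t 10.0 tcp [ 615.7 -186.4   99.9] psi 90.9 tilt [-0.003  0.001] j1 [-0.29  1.26] F [ 0.8 -0.4  0.6] w 50.8 0.0
0 0 7.7 -2.9 -17.6 -4.0 0; 0 0 7.7 -5.2 -17.0 -4.0 0; 0 0 7.7 -7.4 -16.2 -4.0 0; 0 0 7.7 -9.5 -15.0 -4.0 0; 0 0 7.7 -11.5 -13.6 -4.0 0; 0 0 7.7 -13.2 -12.0 -4.0 0; 0 0 7.7 -14.7 -10.1 -4.0 0; 0 0 7.7 -15.9 -8.0 -4.0 0
0 0 7.7 -16.8 -5.8 -4.0 0; 0 0 7.7 -17.4 -3.5 -4.0 0
```

Emit:
move_arm --plan "0 0 7.7 -2.9 -17.6 -4 0; 0 0 7.7 -5.2 -17 -4 0; 0 0 7.7 -7.4 -16.2 -4 0; 0 0 7.7 -9.5 -15 -4 0; 0 0 7.7 -11.5 -13.6 -4 0; 0 0 7.7 -13.2 -12 -4 0; 0 0 7.7 -14.7 -10.1 -4 0; 0 0 7.7 -15.9 -8 -4 0"

```text
time_s: 10.8
tcp_pos: [476.2, -212.1, 132.8]
ee_rot: [0.968, 0.25, 0.0, 0.0]
contact_force: [-0.8, -0.5, 1.0]
grip_width: 85.2
gripper_force: 0.0
```

Emit:
move_arm --plan "0 0 7.7 -16.8 -5.8 -4 0; 0 0 7.7 -17.4 -3.5 -4 0; 0 0 0 0 0 0 0; 0 0 0 0 0 0 0"

```text
time_s: 11.2
tcp_pos: [442.3, -218.6, 140.7]
ee_rot: [0.993, 0.122, 0.001, 0.0]
contact_force: [-0.3, -1.0, 0.2]
grip_width: 85.2
gripper_force: 0.0
```

Run:
```python
from h import *
ov(np.array([440.6,-218]),-166,'w5.png')
plan(440.6,-218,7,14,0)
```

```text
t 11.25 tcp [ 442.6 -218.5  140.5] psi 14.0 tilt [ 0.001 -0.   ] j1 [-0.46  2.44] F [ 0.7  0.1 -0.1] w 85.4 0.0
0 0 -0.0 -0.6 -0.3 44.5 0; 0 0 -0.0 -0.6 -0.3 44.5 0; 0 0 -0.0 -0.6 -0.3 44.5 0
```

View pics/w5.png

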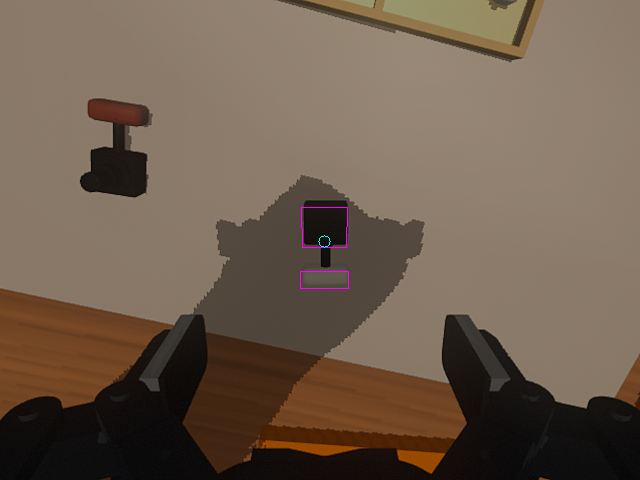

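The overlay sits on the black/white tuner (325,225).

Emit:
move_arm --plan "0 0 0 0 -1 45 0; 0 0 0 0 0 45 0; 0 0 0 0 0 30 0; 0 0 0 0 0 14 0; 0 0 0 0 0 0 1; 0 0 0 0 0 0 1; 0 0 0 0 0 -2 1; 0 0 0 0 0 0 1"

```text
time_s: 12.05
tcp_pos: [442.7, -218.1, 9.5]
ee_rot: [0.993, 0.121, 0.001, 0.001]
contact_force: [-5.2, 3.7, 49.3]
grip_width: 28.0
gripper_force: 51.8
```

Emit:
move_arm --plan "0 0 0 0 0 -25 1; 0 0 0 0 0 -35 1; 0 0 0 0 0 -35 1; 0 0 0 0 0 0 1"

```text
time_s: 12.45
tcp_pos: [444.3, -219.0, 108.1]
ee_rot: [0.993, 0.12, 0.004, 0.002]
contact_force: [0.6, -1.1, -0.7]
grip_width: 27.9
gripper_force: 60.1
```

Run:
```python
from h import *
plan(635.5,-34.6,90,86.4,1)
```

```text
t 12.45 tcp [ 444.3 -219.   108.1] psi 13.8 tilt [ 0.008 -0.004] j1 [-0.46  2.44] F [ 0.6 -1.1 -0.7] w 27.9 60.10333299636841
0 0 -8.1 25.5 -14.8 2.0 1; 0 0 -8.1 27.4 -11.1 2.0 1; 0 0 -8.1 28.6 -7.1 2.0 1; 0 0 -8.1 29.4 -3.1 2.0 1; 0 0 -8.1 29.5 1.1 2.0 1; 0 0 -8.1 29.0 5.2 2.0 1; 0 0 -8.1 28.0 9.2 2.0 1; 0 0 -8.1 26.5 13.1 2.0 1
0 0 -8.1 24.4 16.7 2.0 1
```

Emit:
move_arm --plan "0 0 -8.1 25.5 -14.8 2 1; 0 0 -8.1 27.4 -11.1 2 1; 0 0 -8.1 28.6 -7.1 2 1; 0 0 -8.1 29.4 -3.1 2 1; 0 0 -8.1 29.5 1.1 2 1; 0 0 -8.1 29 5.2 2 1; 0 0 -8.1 28 9.2 2 1; 0 0 -8.1 26.5 13.1 2 1"

```text
time_s: 13.25
tcp_pos: [611.9, -52.4, 87.1]
ee_rot: [0.772, 0.636, 0.0, 0.0]
contact_force: [0.3, -0.2, 0.2]
grip_width: 27.9
gripper_force: 60.1
```

Emit:
move_arm --plan "0 0 -8.1 24.4 16.7 2 1; 0 0 0 0 0 0 1; 0 0 0 0 0 0 1"

```text
time_s: 13.55
tcp_pos: [632.1, -32.3, 84.7]
ee_rot: [0.727, 0.686, -0.0, -0.0]
contact_force: [-0.6, 0.2, -1.2]
grip_width: 27.8
gripper_force: 60.1
```

Run:
```python
from h import *
snap('wrist','w6.png')
plan(635.5,-34.6,15,86.4,1)
```

```text
t 13.6 tcp [631.7 -32.9  84.9] psi 86.6 tilt [-0.001 -0.   ] j1 [-0.05  1.58] F [ 0.3 -0.1 -1.2] w 28.2 60.05094766616821
0 0 0.1 -0.8 1.9 34.9 1; 0 0 0.1 -0.7 1.9 34.9 1
```

View pics/w6.png

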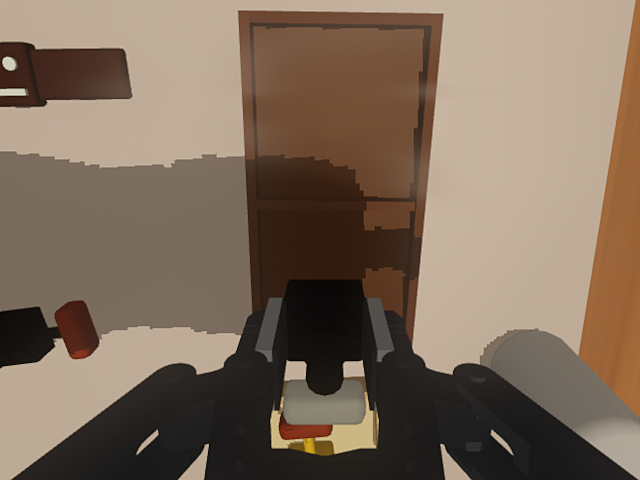

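Black/white is upright at (325,320), above the near bay of the walnut tray with the divider at row 203. I'm lowering it.

Emit:
move_arm --plan "0 0 0 -1.5 4 35 1; 0 0 0 0 0 34.5 1; 0 0 0 0 0 0 1; 0 0 0 0 0 0 0.45; 0 0 0 0 0 0 0.45; 0 0 0 0 0 -40 0.45; 0 0 0 0 0 -45 0.4; 0 0 0 0 0 -20 0.2"

```text
time_s: 14.4
tcp_pos: [637.6, -34.9, 125.6]
ee_rot: [0.727, 0.686, 0.002, 0.002]
contact_force: [1.2, 0.0, 0.3]
grip_width: 64.1
gripper_force: 0.0
```

Run:
```python
from h import *
plan(441.1,-77,130,5.4,0)
```

```text
t 14.4 tcp [637.6 -34.9 125.6] psi 86.7 tilt [ 0.005 -0.   ] j1 [-0.05  1.57] F [1.2 0.  0.3] w 64.1 0.0
0 0 8.1 -5.3 -19.4 -0.4 0; 0 0 8.1 -8.0 -18.4 -0.4 0; 0 0 8.1 -10.6 -17.1 -0.4 0; 0 0 8.1 -12.9 -15.4 -0.4 0; 0 0 8.1 -14.9 -13.5 -0.4 0; 0 0 8.1 -16.7 -11.2 -0.4 0; 0 0 8.1 -18.1 -8.7 -0.4 0; 0 0 8.1 -19.1 -6.1 -0.4 0
0 0 8.1 -19.8 -3.3 -0.4 0; 0 0 8.1 -20.1 -0.5 -0.4 0
```

Emit:
move_arm --plan "0 0 8.1 -5.3 -19.4 -0.4 0; 0 0 8.1 -8 -18.4 -0.4 0; 0 0 8.1 -10.6 -17.1 -0.4 0; 0 0 8.1 -12.9 -15.4 -0.4 0; 0 0 8.1 -14.9 -13.5 -0.4 0; 0 0 8.1 -16.7 -11.2 -0.4 0; 0 0 8.1 -18.1 -8.7 -0.4 0; 0 0 8.1 -19.1 -6.1 -0.4 0"

```text
time_s: 15.2
tcp_pos: [478.2, -68.9, 124.7]
ee_rot: [0.982, 0.187, 0.001, 0.0]
contact_force: [-0.2, -0.1, 0.2]
grip_width: 85.0
gripper_force: 0.0
```

Emit:
move_arm --plan "0 0 8.1 -19.8 -3.3 -0.4 0; 0 0 8.1 -20.1 -0.5 -0.4 0; 0 0 0 0 0 0 0; 0 0 0 0 0 0 0"

```text
time_s: 15.6
tcp_pos: [440.4, -77.5, 125.5]
ee_rot: [0.999, 0.051, 0.001, 0.0]
contact_force: [0.7, -0.5, 0.4]
grip_width: 85.6
gripper_force: 0.0
```

Run:
```python
from h import *
ov(np.array([441.1,-77]),5.4,'w7.png')
plan(441.1,-77,7,5.4,0)
```

```text
t 15.65 tcp [440.9 -77.4 125.3] psi 5.9 tilt [ 0.002 -0.   ] j1 [-0.17  2.87] F [-0.3  0.2  0.8] w 85.3 0.0
0 0 0.2 0.1 -0.1 39.4 0; 0 0 0.2 0.1 -0.1 39.4 0; 0 0 0.2 0.1 -0.1 39.4 0
```

View pics/w7.png

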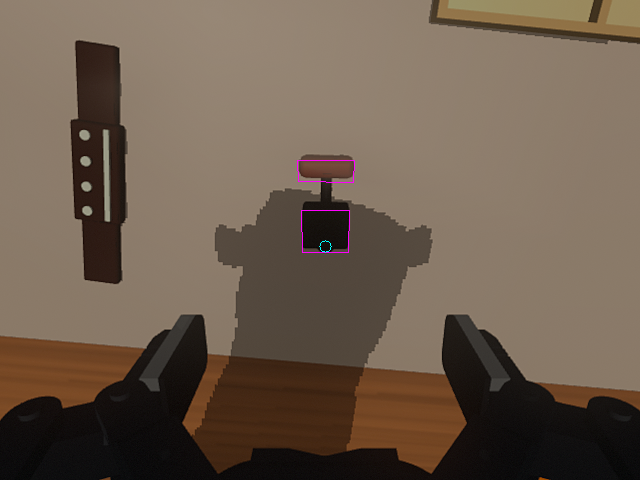

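The black/red tuner (326,228) is about 5 px ahead of the overlay, so I shift +2 mm in tool x.

Emit:
move_arm --plan "0 0 0 2 0 45 0; 0 0 0 0 0 40 0; 0 0 0 0 0 20 0; 0 0 0 0 0 13.5 0; 0 0 0 0 0 0 1; 0 0 0 0 0 0 1; 0 0 0 0 0 -2 1; 0 0 0 0 0 0 1"

```text
time_s: 16.45
tcp_pos: [443.0, -77.1, 9.3]
ee_rot: [0.999, 0.05, 0.001, 0.0]
contact_force: [-6.3, 1.7, 50.9]
grip_width: 28.6
gripper_force: 52.3
```

Emit:
move_arm --plan "0 0 0 0 0 -25 1; 0 0 0 0 0 -35 1; 0 0 0 0 0 -35 1; 0 0 0 0 0 0 1"

```text
time_s: 16.85
tcp_pos: [444.8, -77.5, 107.7]
ee_rot: [0.999, 0.05, 0.004, 0.001]
contact_force: [0.6, 0.0, -1.6]
grip_width: 28.2
gripper_force: 60.5
```

Run:
```python
from h import *
plan(639.1,23.2,95,86.4,1)
```

```text
t 16.85 tcp [444.8 -77.5 107.7] psi 5.7 tilt [ 0.008 -0.001] j1 [-0.17  2.87] F [ 0.6  0.  -1.6] w 28.2 60.511794090270996
0 0 -8.1 20.3 -8.1 1.3 1; 0 0 -8.1 21.3 -5.1 1.3 1; 0 0 -8.1 21.8 -2.1 1.3 1; 0 0 -8.1 21.9 1.0 1.3 1; 0 0 -8.1 21.5 4.0 1.3 1; 0 0 -8.1 20.7 7.0 1.3 1; 0 0 -8.1 19.5 9.8 1.3 1; 0 0 -8.1 18.0 12.5 1.3 1
0 0 -8.1 16.0 14.9 1.3 1; 0 0 -8.1 13.8 17.0 1.3 1
```

Emit:
move_arm --plan "0 0 -8.1 20.3 -8.1 1.3 1; 0 0 -8.1 21.3 -5.1 1.3 1; 0 0 -8.1 21.8 -2.1 1.3 1; 0 0 -8.1 21.9 1 1.3 1; 0 0 -8.1 21.5 4 1.3 1; 0 0 -8.1 20.7 7 1.3 1; 0 0 -8.1 19.5 9.8 1.3 1; 0 0 -8.1 18 12.5 1.3 1"

```text
time_s: 17.65
tcp_pos: [597.8, 4.2, 92.3]
ee_rot: [0.815, 0.58, -0.0, -0.0]
contact_force: [0.5, 0.2, -0.9]
grip_width: 28.2
gripper_force: 60.5
```

Emit:
move_arm --plan "0 0 -8.1 16 14.9 1.3 1; 0 0 -8.1 13.8 17 1.3 1; 0 0 0 0 0 0 1; 0 0 0 0 0 0 1"

```text
time_s: 18.05
tcp_pos: [635.6, 24.2, 89.4]
ee_rot: [0.728, 0.686, -0.0, -0.0]
contact_force: [-0.7, -0.6, -1.3]
grip_width: 28.2
gripper_force: 60.5
```

Run:
```python
from h import *
plan(639.1,23.2,15,86.4,1)
```

```text
t 18.05 tcp [635.6  24.2  89.4] psi 86.6 tilt [-0.001 -0.   ] j1 [0.04 1.67] F [-0.7 -0.6 -1.3] w 28.2 60.467891693115234
0 0 0.1 -0.4 1.8 37.2 1; 0 0 0.1 -0.4 1.8 37.2 1
```

Next I lower and release it, then go to the bridge with psi about 181.6.

Emit:
move_arm --plan "0 0 0 -1 3.5 37 1; 0 0 0 0 0 37 1; 0 0 0 0 0 0 1; 0 0 0 0 0 0 0.45; 0 0 0 0 0 0 0.45; 0 0 0 0 0 -40 0.45; 0 0 0 0 0 -45 0.4; 0 0 0 0 0 -20 0.2"

```text
time_s: 18.85
tcp_pos: [641.0, 22.8, 126.5]
ee_rot: [0.727, 0.686, 0.002, 0.002]
contact_force: [0.9, -0.1, -0.2]
grip_width: 64.7
gripper_force: 0.0
```

Run:
```python
from h import *
plan(460,70,130,181.6,0)
```

```text
t 18.85 tcp [641.   22.8 126.5] psi 86.7 tilt [0.006 0.   ] j1 [0.04 1.66] F [ 0.9 -0.1 -0.2] w 64.7 0.0
0 0 -7.9 3.1 -15.3 -0.3 0; 0 0 -7.9 5.1 -14.7 -0.3 0; 0 0 -7.9 7.1 -13.9 -0.3 0; 0 0 -7.9 8.9 -12.8 -0.3 0; 0 0 -7.9 10.6 -11.4 -0.3 0; 0 0 -7.9 12.1 -9.8 -0.3 0; 0 0 -7.9 13.3 -8.1 -0.3 0; 0 0 -7.9 14.3 -6.2 -0.3 0
0 0 -7.9 15.0 -4.1 -0.3 0; 0 0 -7.9 15.5 -2.0 -0.3 0; 0 0 -7.9 15.6 0.1 -0.3 0; 0 0 -7.9 15.4 2.3 -0.3 0
```

Emit:
move_arm --plan "0 0 -7.9 3.1 -15.3 -0.3 0; 0 0 -7.9 5.1 -14.7 -0.3 0; 0 0 -7.9 7.1 -13.9 -0.3 0; 0 0 -7.9 8.9 -12.8 -0.3 0; 0 0 -7.9 10.6 -11.4 -0.3 0; 0 0 -7.9 12.1 -9.8 -0.3 0; 0 0 -7.9 13.3 -8.1 -0.3 0; 0 0 -7.9 14.3 -6.2 -0.3 0"

```text
time_s: 19.65
tcp_pos: [518.2, 54.3, 124.7]
ee_rot: [0.257, 0.966, 0.0, 0.001]
contact_force: [-0.3, 0.2, 0.3]
grip_width: 85.0
gripper_force: 0.0
```

Emit:
move_arm --plan "0 0 -7.9 15 -4.1 -0.3 0; 0 0 -7.9 15.5 -2 -0.3 0; 0 0 -7.9 15.6 0 -0.3 0; 0 0 -7.9 15.4 2.3 -0.3 0; 0 0 0 0 0 0 0; 0 0 0 0 0 0 0"

```text
time_s: 20.25
tcp_pos: [459.1, 70.1, 125.7]
ee_rot: [-0.011, 1.0, 0.0, 0.001]
contact_force: [0.4, 0.9, 1.6]
grip_width: 85.2
gripper_force: 0.0
```

```bash
cat >> h.py <<'E'
def bridge(fn,z):
    cp=campose('wrist');im=snap('wrist').copy();o=None
    for d in nets.silhouettes('wrist','bridge')[:1]:
        c=max(cv2.findContours(d['pixels'].astype(np.uint8),0,1)[0],key=cv2.contourArea)
        cv2.drawContours(im,[c],-1,(255,0,255),1);W=ray('wrist',c[:,0],z,cp)[:,:2].astype(np.float32);o=cv2.minAreaRect(W)
        print(d['p'],o,cv2.boxPoints(o))
    for d in nets.place_of('wrist','bridge')[:2]: print(d['p'],w(d['point'],cp[1]))
    cv2.imwrite('pics/'+fn,im[:,:,::-1])
E
python3 - <<'E'
from h import *
bridge('w8.png',8)
plan(460,70,6,181.6,0)
E
```

```text
0.98 ((459.999755859375, 70.44892883300781), (29.882644653320312, 152.49478149414062), 87.39720916748047) [[383.15253   58.98554 ]
 [535.4899    52.060505]
 [536.847     81.91232 ]
 [384.50958   88.83736 ]]
0.64 [459.07685875  69.45061654  -3.7608136 ]
t 20.4 tcp [459.3  70.  125.1] psi -178.6 tilt [0.001 0.   ] j1 [0.15 0.13] F [ 0.5 -0.1 -0.4] w 85.5 0.0
0 0 -0.1 -0.2 0.0 39.7 0; 0 0 -0.1 -0.2 0.0 39.7 0; 0 0 -0.1 -0.2 0.0 39.7 0
```

View pics/w8.png

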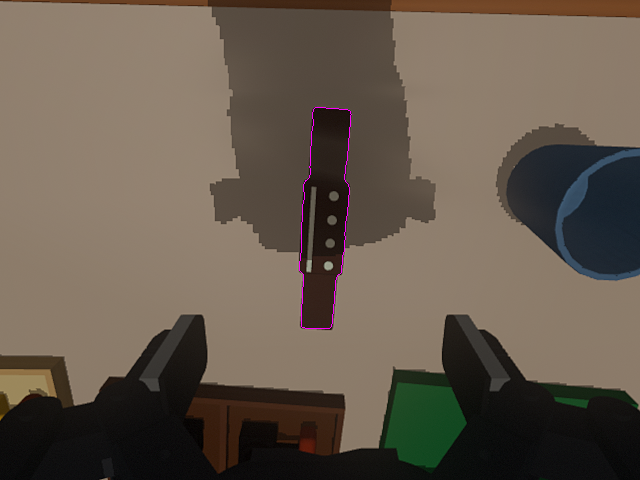

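The net's outline fits the bridge, centre (325,220) px → (460,70.4) mm, yaw −2.6°. I need a +4° tool turn before gripping.

Emit:
move_arm --plan "0 0 4 -0.7 -0.4 45 0; 0 0 0 0 0 40 0; 0 0 0 0 0 25 0; 0 0 0 0 0 13 0; 0 0 0 0 0 0 1; 0 0 0 0 0 0 1; 0 0 0 0 0 -1 1; 0 0 0 0 0 0 1"

```text
time_s: 21.2
tcp_pos: [460.1, 69.8, 3.8]
ee_rot: [0.022, 1.0, 0.0, 0.001]
contact_force: [-5.7, -0.8, 44.6]
grip_width: 28.3
gripper_force: 46.4
```

Emit:
move_arm --plan "0 0 0 0 0 -25 1; 0 0 0 0 0 -35 1; 0 0 0 0 0 -40 1; 0 0 0 0 0 -20 1; 0 0 0 0 0 0 1"

```text
time_s: 21.7
tcp_pos: [461.3, 70.0, 126.3]
ee_rot: [0.022, 1.0, 0.001, 0.003]
contact_force: [0.7, -0.0, -1.2]
grip_width: 27.7
gripper_force: 59.2
```

Run:
```python
from h import *
snap('wrist','w9.png')
plan(628,213,120,84.6,1)
```

```text
t 21.75 tcp [460.3  69.9 124.4] psi 177.5 tilt [0.004 0.001] j1 [0.15 0.19] F [-0.6  0.1 -1.6] w 27.8 59.20003831386566
0 0 8.4 -14.7 13.7 0.4 1; 0 0 8.4 -12.5 15.7 0.4 1; 0 0 8.4 -10.1 17.3 0.4 1; 0 0 8.4 -7.4 18.6 0.4 1; 0 0 8.4 -4.6 19.5 0.4 1; 0 0 8.4 -1.7 20.0 0.4 1; 0 0 8.4 1.3 20.0 0.4 1; 0 0 8.4 4.2 19.6 0.4 1
0 0 8.4 7.0 18.8 0.4 1; 0 0 8.4 9.7 17.5 0.4 1; 0 0 8.4 12.2 15.9 0.4 1
```

View pics/w9.png

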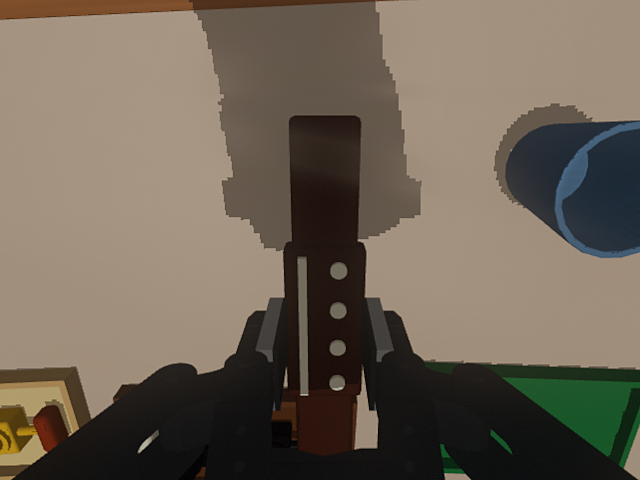

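The bridge is held at its middle, flat, saddle up (302,325).

Emit:
move_arm --plan "0 0 8.4 -14.7 13.7 0.4 1; 0 0 8.4 -12.5 15.7 0.4 1; 0 0 8.4 -10.1 17.3 0.4 1; 0 0 8.4 -7.4 18.6 0.4 1; 0 0 8.4 -4.6 19.5 0.4 1; 0 0 8.4 -1.7 20 0.4 1; 0 0 8.4 1.3 20 0.4 1; 0 0 8.4 4.2 19.6 0.4 1"

```text
time_s: 22.55
tcp_pos: [580.7, 174.5, 117.9]
ee_rot: [0.574, 0.819, -0.001, -0.001]
contact_force: [-0.2, -0.4, -1.1]
grip_width: 27.9
gripper_force: 59.2
```

Emit:
move_arm --plan "0 0 8.4 7 18.8 0.4 1; 0 0 8.4 9.7 17.5 0.4 1; 0 0 8.4 12.2 15.9 0.4 1; 0 0 0 0 0 0 1; 0 0 0 0 0 0 1"

```text
time_s: 23.05
tcp_pos: [625.4, 213.3, 116.7]
ee_rot: [0.735, 0.678, -0.001, -0.001]
contact_force: [-0.7, 0.6, -0.7]
grip_width: 27.5
gripper_force: 59.3
```

Run:
```python
from h import *
cp=campose('wrist');im=snap('wrist').copy()
a=-.095;o=np.array([629.2,213]);ya=np.array([-np.sin(a),np.cos(a)]);xa=np.array([ya[1],-ya[0]])
cv2.polylines(im,[np.array([P([*(o+i*47*xa+j*91.5*ya),16],cp) for i,j in((1,1),(1,-1),(-1,-1),(-1,1))])],True,(255,0,255),1)
cv2.imwrite('pics/w10.png',im[:,:,::-1])
plan(629.2,213,10,84.6,1)
```

```text
t 23.1 tcp [625.3 213.  117.1] psi 85.3 tilt [-0.002 -0.001] j1 [0.33 1.98] F [0.5 0.1 0.4] w 27.4 59.25605893135071
0 0 0.2 0.1 1.3 35.7 1; 0 0 0.2 0.1 1.3 35.7 1; 0 0 0.2 0.1 1.3 35.7 1
```

View pics/w10.png

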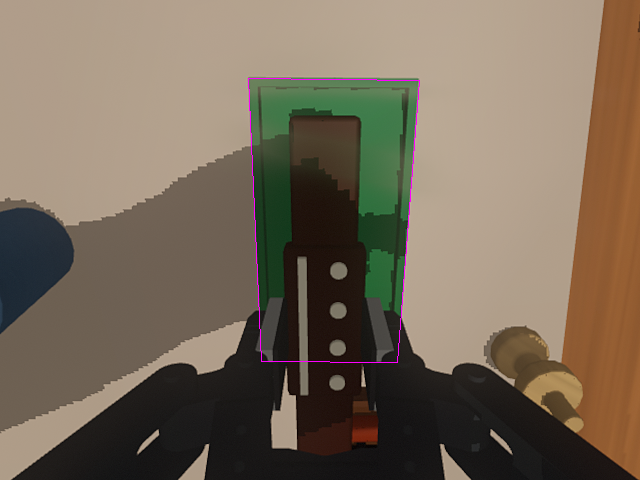

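The overlay matches the tray rim, corners (249,78) to (419,79), and the bridge is aligned with it. I'm lowering.

Emit:
move_arm --plan "0 0 0.6 0 4 40 1; 0 0 0 0 0 40 1; 0 0 0 0 0 20 1; 0 0 0 0 0 7 1; 0 0 0 0 0 0 1; 0 0 0 0 0 0 0.45; 0 0 0 0 0 0 0.45; 0 0 0 0 0 0 0.45"

```text
time_s: 23.9
tcp_pos: [630.8, 213.3, 12.3]
ee_rot: [0.74, 0.673, 0.001, 0.0]
contact_force: [-0.2, 0.6, 0.6]
grip_width: 47.0
gripper_force: 0.0
```

Emit:
move_arm --plan "0 0 0 0 0 -30 0.45; 0 0 0 0 0 -45 0.4; 0 0 0 0 0 -45 0.2; 0 0 0 0 0 -40 0.2; 0 0 0 -40 -20 0 0; 0 0 0 -40 -30 0 0; 0 0 0 -40 -40 0 0; 0 0 0 -40 -40 0 0"

```text
time_s: 24.7
tcp_pos: [494.4, 73.6, 171.6]
ee_rot: [0.74, 0.673, 0.0, 0.0]
contact_force: [0.7, -0.4, 1.1]
grip_width: 84.9
gripper_force: 0.0
```

Emit:
move_arm --plan "0 0 0 -50 -30 0 0; 0 0 0 -50 -30 0 0; 0 0 0 -50 -20 0 0; 0 0 0 -50 -20 0 0; 0 0 0 -50 0 0 0; 0 0 0 -50 0 0 0; 0 0 0 -50 0 0 0; 0 0 0 -50 0 0 0"

```text
time_s: 25.5
tcp_pos: [370.9, -296.0, 172.1]
ee_rot: [0.74, 0.672, 0.0, 0.001]
contact_force: [1.7, -0.4, -0.1]
grip_width: 85.2
gripper_force: 0.0
```

Run:
```python
from h import *
im=snap('top');cv2.imwrite('pics/t3.png',cv2.resize(im[90:320,100:420],(800,575),interpolation=cv2.INTER_CUBIC)[:,:,::-1]);plan(300,-400,250,0,0)
```

```text
t 25.55 tcp [ 370.9 -302.5  171.9] psi 84.3 tilt [ 0.002 -0.005] j1 [-0.68  0.99] F [ 0.3 -5.2  0.4] w 85.5 0.0
0 0 8.4 -10.4 -6.1 -7.8 0; 0 0 8.4 -11.2 -4.5 -7.8 0; 0 0 8.4 -11.7 -2.8 -7.8 0; 0 0 8.4 -12.0 -1.1 -7.8 0; 0 0 8.4 -12.0 0.7 -7.8 0; 0 0 8.4 -11.8 2.5 -7.8 0; 0 0 8.4 -11.3 4.2 -7.8 0; 0 0 8.4 -10.6 5.8 -7.8 0
0 0 8.4 -9.6 7.3 -7.8 0; 0 0 8.4 -8.4 8.6 -7.8 0
```

View pics/t3.png

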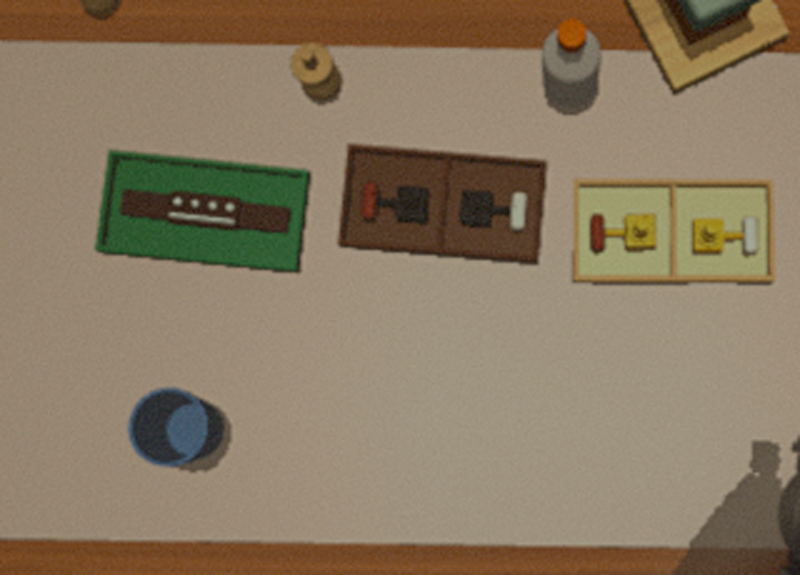

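All four tuners stand in their own bays: gold at (638,232) and (710,236), black at (410,204) and (478,208). The bridge is flat in the middle of the green tray (205,210), saddle up. The cup and glue bottle are standing where they were, and the arm is clear.

```bash
python3 -c "
from h import *
print(workorder.sign_off())"
```

```text
the job is handed in; nothing more can be done
None
```

The job is signed off at about 26 s on the robot's clock: in the last overhead picture the gold tuners stand in the maple tray and the black ones in the walnut tray, one to a bay and posts up, the bridge lies flat in the middle of the green tray saddle up, and the cup and glue bottle stand as they were.

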